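Stroke the long linear axis end to end

TASK

Two linear axes lie on the bench. On the longer one, feel for sticky spots by stroking its carriage through the full travel: first run it all the way to the end with the tall end plate and rubber buffer, then all the way back to the end with the low stop block, and leave it there. Move it steadily without flinging it, and leave the carriage of the shorter axis where it is.

Things in the scene. Friction and masses are not known exactly. Their poses are not given: they have to be found in the camera images.
- long_carriage (a joint): sliding position in metres of the carriage on the longer axis: 0 = against the low stop block, 0.22 = against the rubber buffer at the tall end plate; it grows along the carriage's own +y. The carriage (about 0.4 kg) slides with a few newtons of friction and stays where it is left.
- long_grip (a point): centre of the longer axis's carriage: a bright steel block with black end caps, 48 mm wide (x) by 78 mm along the rail (y) by 30 mm high (z, up). This point is 65 mm above the bench, the block's top 80, its underside 50. It rides a 20 mm steel rail on a 40 mm wide aluminium profile; both sides are free to be pinched from above.
- long_plate (a point): top middle of the longer axis's tall end plate, at the +y end: aluminium, 70 mm wide, 10 thick, 92 high, with a rubber buffer inside and a dark round shock absorber behind. The axis, 350 mm long, lies flat and fixed, crosswise to the robot. At its other end is the stop block: dark, 46 mm wide, top 74 mm above the bench.
- short_grip (a point): centre of the carriage on the shorter axis, to be left alone: an identical block at the same height, on an axis of the same make only 230 mm long with 100 mm of travel, lying beside the long one, nearer the robot or farther.

How it is judged:
By the outcome, as a careful person would: the job done as asked, in the order asked, and still so for the second after the job is handed in, with the robot touching nothing.
It also fails if it takes over 38 s, if anything falls off the work surface, if the arm or the gripper's body presses on something with over 40 N, if the wrist force passes 120 N, or if a joint passes its speed limit or range.

ROBOT

A 6-joint arm with a two-finger parallel gripper is mounted at the origin on the work surface. World frame = base frame: x ahead of the robot, y to its left, z up, the work surface at z = 0. Lengths are in mm, angles in degrees, forces in N, time in s.
With the tool pointing down it reaches from about 300 to 850 mm from the base axis. Payload 4.2 kg.
Tool frame: the origin (TCP) lies at the very end of the fingers, on their centre line; the grasp point (between the pads) lies 19 mm behind it; z points along the fingers, y is the line along which they close (so a half turn about z gives the same grasp; the last joint's range is limited). The gripper opens to 91 mm and grips with 3 to 60 N. Pads are 32 mm wide; open, the fingers measure 118 mm over their backs; the gripper's body (76 mm by 178 mm) begins 60 mm behind the grasp point.
Start: joints at [-76.834, 18.312, 89.639, -0, 72.044, -1.146], TCP at [142.148, -557.169, 213.976] pointing down, gripper open.
Joint ranges: [-177.97, 177.97], [-48.28, 115.42], [12.27, 149.76], [-77.06, 257.06], [2.81, 150.46], [-146.56, 146.56]. Speed limits (degrees/s): [147.25, 147.25, 180, 180, 180, 180].

INTERFACE

Orientations are given as [roll, pitch, yaw] about the fixed x, y, z axes, in that order (R = Rz(yaw) Ry(pitch) Rx(roll)).
In Python, from workcell import * gives the robot as it stands.
- The arm moves only by the tool move_arm, never from a script. Its argument "motion" is a list of rows, each a list of 3 entries, a list of its own where there are three numbers: the finger opening in mm, from 0 to 91.2, then the shift along the world's x, y, z in units of 25 mm (1.0 is 25 mm), then the turn, a rotation vector about the world's x, y, z in units of 4 degrees (1.0 is 4 degrees). In form: [[grip, [x, y, z], [ax, ay, az]], ...]. A call has 1 to 20 rows; each row shifts and turns the commanded pose from where the row before left it; what a row does not reach is not made up. A row lasts 1/12 s, in which the tool goes at most 41.7 mm and 7.16 degrees, less where a joint would pass 70% of its speed; a pose out of reach is approached as far as the arm can. A call with a number of a shift or a turn outside -1 to 1 is refused whole. A call with a gripper value outside its range is refused whole. The fingers move at their own pace and stop on an object; "grip_force" is the grip in N (left out, the last holds). Time passes only in rows, so rows that do not move let the fingers close. It gives the time, the measured TCP pose, the force, the opening and the grip force at its end, in the units of the state.
- state(): the state, without advancing time (a new reading comes with each control period).
- grab_frame(name): name is "scene" or "side" or "wrist"; returns the picture (420x560x3 uint8, blue, green, red); there is no depth.
- camera_info(name): a dict with "fx", "fy", "cx", "cy" (pixels), "rvec" (rotation vector, rad) and "tvec" (3), from world to camera coordinates, as OpenCV has them. Camera axes: x right, y down, z forward; pixel columns grow to the right and rows downward; lengths in mm; the calibration is good to about 2 mm. A picture is of the moment at which its call begins: read the wrist's pose just before it. camera_info takes no time and is no camera call; for the wrist camera it gives the pose at the moment of the call.
- job_done(): hands the job in; it is judged then, once.
The state is a dict: "time_s": time; "qpos": joint angles; "qvel": joint speeds; "effort": joint torques, N m; "ee_pos": TCP position; "ee_rot": TCP orientation; "force": force on the tool from outside, world axes, zero at the start; "torque": the same for the moment, N m; "gripper_width": finger opening in mm; "gripper_force": force on a finger pad.
Only numpy, scipy, OpenCV 4.12 (cv2) and the standard library are available. Lean on these libraries where they do the work, as an engineer would, in place of code of your own. Each camera call takes 0.05 s, during which the arm holds its last target. There are 200 camera calls.

## Working session

There is one attempt and no reset: what is moved stays moved. The work goes in short steps, Python scripts to look and compute and a tool call to move; the robot and the scene stay as the last step left them, time stands still between calls to the robot, and variables do not carry over. Pictures are saved under pics/ and viewed, at most 10 in all, crops included, and the job is handed in when it is done.

Besides the shell and the picture viewer there is one more tool, called after "Call:" by a JSON object that holds its "op" and its "data". move_arm: Moves the arm, as the interface text tells. Shifts and turns lie within -1 to 1; 1 stands for 25 mm of shift or 4 degrees of turn. Its arguments: {"type":"object","properties":{"motion":{"type":"array","items":{"type":"array"}},"grip_force":{"type":"number"}},"required":["motion"]}

```bash
mkdir -p pics; cat > h.py <<'E'
from workcell import *
import numpy as np, cv2
def P(n):
    c=camera_info(n);K=np.array([[c['fx'],0,c['cx']],[0,c['fy'],c['cy']],[0,0,1.]])
    R=cv2.Rodrigues(np.array(c['rvec'],float))[0];return K,R,np.array(c['tvec'],float).reshape(3)
def onz(n,uv,z):
    K,R,t=P(n);d=R.T@np.linalg.inv(K)@np.array([*uv,1.]);o=-R.T@t
    return (o+d*(z-o[2])/d[2]).round(1)
def tri(n1,a,n2,b):
    M=[];
    for n in(n1,n2):
        K,R,t=P(n);M.append(K@np.c_[R,t])
    X=cv2.triangulatePoints(M[0],M[1],np.array(a,float).reshape(2,1),np.array(b,float).reshape(2,1)).ravel();return (X[:3]/X[3]).round(1)
E
python3 - <<'E'
from h import *
for n in("scene","side"): cv2.imwrite(f"pics/{n}.png",cv2.resize(grab_frame(n),(800,600)))
print(state())
E
```

```text
{'time_s': 0.1, 'qpos': array([-7.68344796e+01,  1.83457297e+01,  8.96987553e+01, -4.00548199e-04,
        7.20428073e+01, -1.14593444e+00]), 'qvel': array([-0.09895036, -0.04952827, -0.14372503, -0.0389978 , -0.0134351 ,
       -0.02615129]), 'effort': array([ 5.18618090e-04, -4.13330984e+01, -2.32510829e+01,  7.29325879e-02,
        4.22035041e-02, -5.80850883e-05]), 'ee_pos': array([ 142.03338097, -556.72494861,  213.23136354]), 'ee_rot': array([-1.79912718e+02, -1.36498551e-03,  1.43115776e+01]), 'force': array([-0.7819909 , -0.64754363,  0.42965737]), 'torque': array([0.01656321, 0.00900486, 0.0055443 ]), 'gripper_force': 0.0, 'gripper_width': 91.34701575280472}
```

View pics/scene.png

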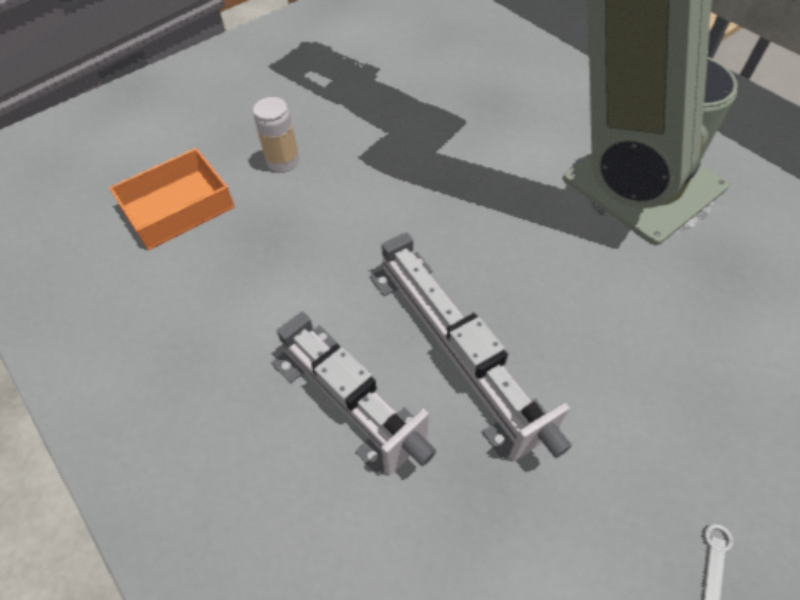

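View pics/side.png

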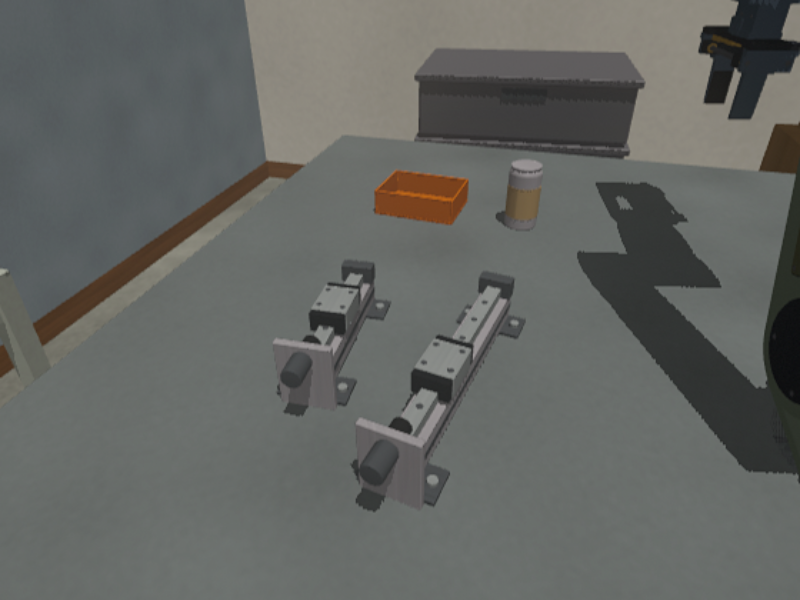

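The pictures show the long axis nearer the robot. In the scene view (800x600) the carriage top is at about (477,343), the plate's top edge runs (517,433)-(567,408), and the stop top is at (398,242). In the side view they are at about (444,362), (357,422)-(427,440) and (497,280).

```bash
python3 - <<'E'
from h import *
s=.7
for k,a,b,z in[("car",(477,343),(444,362),80),("plateL",(567,408),(357,422),92),("plateR",(515,433),(427,440),92),("stop",(398,242),(497,278),74),("shortcar",(345,374),(335,301),80),("splate",(427,415),(274,341),92)]:
    a=np.array(a)*s;b=np.array(b)*s
    print(k,tri("scene",a,"side",b),onz("scene",a,z),onz("side",b,z))
for n,ps in(("scene",[(452,337),(479,318),(505,347),(477,367)]),("side",[(434,340),(472,346)])):
    for p in ps: print(n,onz(n,np.array(p)*s,80))
E
```

```text
car [481.4  70.5  72. ] [485.8  73.8  80. ] [479.1  79.1  80. ]
plateL [508.6 230.9 141.3] [471.2 212.3  92. ] [534.5 203.3  92. ]
plateR [496.7 169.6  27.4] [541.5 194.3  92. ] [465.3 205.4  92. ]
stop [ 452.4 -129.7   72. ] [ 452.9 -128.8   74. ] [ 452.3 -125.5   74. ]
shortcar [644.5  -3.2  76.8] [645.4  -1.5  80. ] [642.3   0.7  80. ]
splate [632.4 140.4 136.6] [605.7 111.1  92. ] [669.6 113.3  92. ]
scene [504.7  46.   80. ]
scene [456.9  47.6  80. ]
scene [462.1 101.7  80. ]
scene [510.3  99.3  80. ]
side [499.5  43.7  80. ]
side [455.  42.  80.]
```

Call:
{"op": "move_arm", "data": {"motion": [[91, [0.49, 0.9, -0.06], [0, 0, 0.6]], [91, [0.49, 0.9, -0.06], [0, 0, 0.6]], [91, [0.49, 0.9, -0.06], [0, 0, 0.6]], [91, [0.49, 0.9, -0.06], [0, 0, 0.6]], [91, [0.49, 0.9, -0.06], [0, 0, 0.6]], [91, [0.49, 0.9, -0.06], [0, 0, 0.6]], [91, [0.49, 0.9, -0.06], [0, 0, 0.6]], [91, [0.49, 0.9, -0.06], [0, 0, 0.6]], [91, [0.49, 0.9, -0.06], [0, 0, 0.6]], [91, [0.49, 0.9, -0.06], [0, 0, 0.6]], [91, [0.49, 0.9, -0.06], [0, 0, 0.6]], [91, [0.49, 0.9, -0.06], [0, 0, 0.6]], [91, [0.49, 0.9, -0.06], [0, 0, 0.6]], [91, [0.49, 0.9, -0.06], [0, 0, 0.6]], [91, [0.49, 0.9, -0.06], [0, 0, 0.6]], [91, [0.49, 0.9, -0.06], [0, 0, 0.6]], [91, [0.49, 0.9, -0.06], [0, 0, 0.6]], [91, [0.49, 0.9, -0.06], [0, 0, 0.6]], [91, [0.49, 0.9, -0.06], [0, 0, 0.6]], [91, [0.49, 0.9, -0.06], [0, 0, 0.6]]]}}

```text
time_s: 1.77
ee_pos: [387.3, -105.9, 183.7]
ee_rot: [-180.0, 0.0, 62.4]
force: [0.4, 0.1, -0.1]
gripper_width: 90.7
gripper_force: 0.0
```

Call:
{"op": "move_arm", "data": {"motion": [[91, [0.49, 0.9, -0.06], [0, 0, 0.6]], [91, [0.49, 0.9, -0.06], [0, 0, 0.6]], [91, [0.49, 0.9, -0.06], [0, 0, 0.6]], [91, [0.49, 0.9, -0.06], [0, 0, 0.6]], [91, [0.49, 0.9, -0.06], [0, 0, 0.6]], [91, [0.49, 0.9, -0.06], [0, 0, 0.6]], [91, [0.49, 0.9, -0.06], [0, 0, 0.6]], [91, [0.49, 0.9, -0.06], [0, 0, 0.6]], [91, [0, 0, 0], [0, 0, 0]], [91, [0, 0, 0], [0, 0, 0]], [91, [0, 0, 0], [0, 0, 0]]]}}

```text
time_s: 2.68
ee_pos: [484.5, 72.4, 171.6]
ee_rot: [-179.9, 0.0, 81.5]
force: [-0.1, -0.0, 0.1]
gripper_width: 91.0
gripper_force: 0.0
```

```bash
python3 - <<'E'
from h import *
s=state();print(s['ee_pos'],s['ee_rot'],s['force'])
K,R,t=P("wrist");np.savez("w1.npz",K=K,R=R,t=t);cv2.imwrite("pics/w1.png",cv2.resize(grab_frame("wrist"),(800,600)))
def px(X): p=K@(R@np.array(X)+t);return (p[:2]/p[2]/.7).round()
for q in ([483,75,80],[452.5,-127,74],[503,203.5,92]):print(px(q))
E
```

```text
[484.46463919  72.43814028 171.57780217] [-1.79928468e+02  4.89055975e-02  8.15088295e+01] [-0.14217538 -0.00279936  0.12161745]
[403. 291.]
[402. 596.]
[405.   6.]
```

View pics/w1.png

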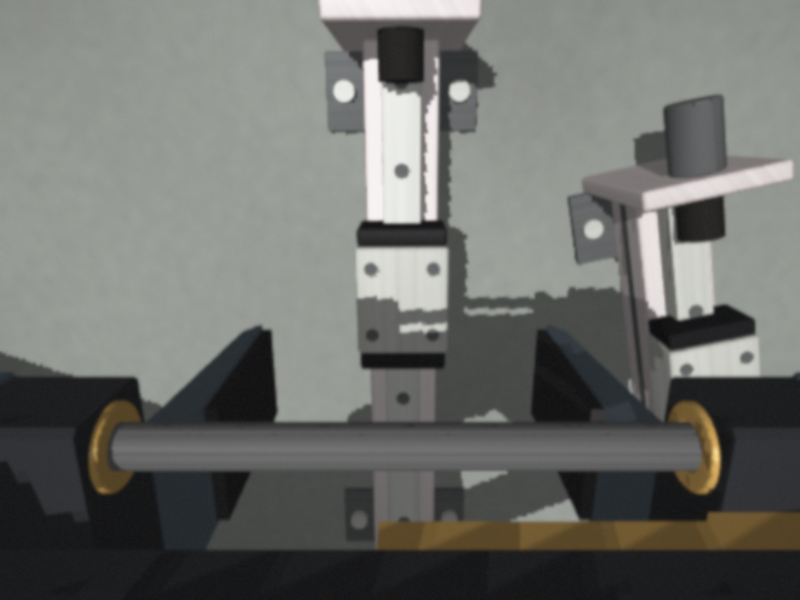

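The wrist view shows the rail vertical at column 402, with the carriage centred at about (402,295) (ends at rows 223 and 367). The buffer tip is at (400,82). The fingers straddle the carriage and are well aligned.

```bash
python3 - <<'E'
from h import *
for uv,z in(((402,295),80),((402,223),78),((402,367),78),((400,82),65),((400,15),92)):print(uv,onz("wrist",np.array(uv)*.7,z))
K,R,t=P("wrist");S=P("scene")
X=cv2.triangulatePoints(K@np.c_[R,t],S[0]@np.c_[S[1],S[2]],np.array([[402.],[295]])*.7,np.array([[478.],[343]])*.7).ravel();print(X[:3]/X[3])
E
```

```text
(402, 295) [482.1  72.5  80. ]
(402, 223) [487.6 109.3  78. ]
(402, 367) [475.9  31.4  78. ]
(400, 82) [496.6 176.   65. ]
(400, 15) [500.4 200.1  92. ]
[481.65191     71.50740546  73.30474559]
```

Call:
{"op": "move_arm", "data": {"motion": [[91, [0, 0, -0.7], [0, 0, 0]], [91, [0, 0, -0.7], [0, 0, 0]], [91, [0, 0, -0.7], [0, 0, 0]], [91, [0, 0, -0.7], [0, 0, 0]], [91, [0, 0, -0.6], [0, 0, 0]], [91, [0, 0, -0.6], [0, 0, 0]], [91, [0, 0, -0.5], [0, 0, 0]], [91, [0, 0, -0.3], [0, 0, 0]], [91, [0, 0, 0], [0, 0, 0]], [91, [0, 0, 0], [0, 0, 0]]]}}

```text
time_s: 3.57
ee_pos: [485.0, 72.3, 52.2]
ee_rot: [-180.0, 0.0, 81.5]
force: [0.8, -0.8, 0.5]
gripper_width: 90.5
gripper_force: 0.0
```

Call:
{"op": "move_arm", "data": {"motion": [[60, [-0.1, 0, 0], [0, 0, 0]], [54, [0, 0, 0], [0, 0, 0]], [50, [0, 0, 0], [0, 0, 0]], [40, [0, 0, 0], [0, 0, 0]], [40, [0, 0, 0], [0, 0, 0]], [40, [0, 0, 0], [0, 0, 0]], [40, [0, 0, 0], [0, 0, 0]], [40, [0, 0, 0], [0, 0, 0]]], "grip_force": 20}}

```text
time_s: 4.23
ee_pos: [483.4, 72.8, 52.1]
ee_rot: [179.9, -0.0, 81.6]
force: [2.5, 0.7, -0.4]
gripper_width: 48.4
gripper_force: 20.0
```

Call:
{"op": "move_arm", "data": {"motion": [[40, [0.015, 0.1, 0], [0, 0, 0]], [40, [0.03, 0.2, 0], [0, 0, 0]], [40, [0.03, 0.2, 0], [0, 0, 0]], [40, [0.03, 0.2, 0], [0, 0, 0]], [40, [0.03, 0.2, 0], [0, 0, 0]], [40, [0.03, 0.2, 0], [0, 0, 0]], [40, [0.03, 0.2, 0], [0, 0, 0]], [40, [0.03, 0.2, 0], [0, 0, 0]], [40, [0.03, 0.2, 0], [0, 0, 0]], [40, [0.03, 0.2, 0], [0, 0, 0]], [40, [0.03, 0.2, 0], [0, 0, 0]], [40, [0.03, 0.2, 0], [0, 0, 0]], [40, [0.015, 0.1, 0], [0, 0, 0]]]}}

```text
time_s: 5.32
ee_pos: [492.1, 133.6, 52.1]
ee_rot: [180.0, -0.0, 81.5]
force: [3.6, -2.8, 2.2]
gripper_width: 47.6
gripper_force: 20.0
```

Call:
{"op": "move_arm", "data": {"motion": [[40, [0.012, 0.08, 0], [0, 0, 0]], [40, [0.012, 0.08, 0], [0, 0, 0]], [40, [0.012, 0.08, 0], [0, 0, 0]], [40, [0.012, 0.08, 0], [0, 0, 0]]]}}

```text
time_s: 5.65
ee_pos: [492.9, 139.3, 52.1]
ee_rot: [180.0, 0.2, 81.6]
force: [4.9, -16.4, 4.4]
gripper_width: 48.0
gripper_force: 20.0
```

Call:
{"op": "move_arm", "data": {"motion": [[40, [0.01, 0.08, 0], [0, 0, 0]], [40, [0.01, 0.08, 0], [0, 0, 0]], [40, [0.0, 0.04, 0], [0, 0, 0]], [40, [0, 0, 0], [0, 0, 0]]]}}

```text
time_s: 5.98
ee_pos: [492.9, 139.9, 52.0]
ee_rot: [180.0, 0.6, 81.8]
force: [5.1, -25.1, 5.1]
gripper_width: 48.1
gripper_force: 20.0
```

```bash
python3 - <<'E'
from h import *
a=grab_frame("scene")[150:350,220:430];b=grab_frame("side")[180:360,220:400]
cv2.imwrite("pics/c1.png",np.hstack([cv2.resize(a,(400,400)),cv2.resize(b,(400,400))]))
E
```

```text
(no output)
```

View pics/c1.png

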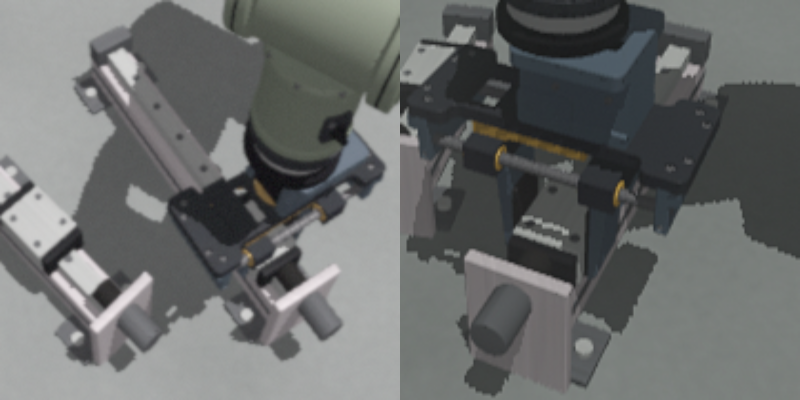

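The carriage is at the buffer: its progress stopped at 25 N, about 67 mm along as predicted. Now the return stroke.

Call:
{"op": "move_arm", "data": {"motion": [[40, [-0.01, -0.1, 0], [0, 0, 0]], [40, [-0.02, -0.15, 0], [0, 0, 0]], [40, [-0.03, -0.2, 0], [0, 0, 0]], [40, [-0.03, -0.2, 0], [0, 0, 0]], [40, [-0.03, -0.2, 0], [0, 0, 0]], [40, [-0.03, -0.2, 0], [0, 0, 0]], [40, [-0.03, -0.2, 0], [0, 0, 0]], [40, [-0.03, -0.2, 0], [0, 0, 0]], [40, [-0.03, -0.2, 0], [0, 0, 0]], [40, [-0.03, -0.2, 0], [0, 0, 0]], [40, [-0.03, -0.2, 0], [0, 0, 0]], [40, [-0.03, -0.2, 0], [0, 0, 0]], [40, [-0.03, -0.2, 0], [0, 0, 0]], [40, [-0.03, -0.2, 0], [0, 0, 0]], [40, [-0.03, -0.2, 0], [0, 0, 0]], [40, [-0.03, -0.2, 0], [0, 0, 0]], [40, [-0.03, -0.2, 0], [0, 0, 0]], [40, [-0.03, -0.2, 0], [0, 0, 0]], [40, [-0.03, -0.2, 0], [0, 0, 0]], [40, [-0.03, -0.2, 0], [0, 0, 0]]]}}

```text
time_s: 7.75
ee_pos: [480.1, 50.1, 52.0]
ee_rot: [179.9, -0.1, 81.5]
force: [6.6, 2.0, -1.8]
gripper_width: 48.0
gripper_force: 20.0
```

Call:
{"op": "move_arm", "data": {"motion": [[40, [-0.03, -0.2, 0], [0, 0, 0]], [40, [-0.03, -0.2, 0], [0, 0, 0]], [40, [-0.03, -0.2, 0], [0, 0, 0]], [40, [-0.03, -0.2, 0], [0, 0, 0]], [40, [-0.03, -0.2, 0], [0, 0, 0]], [40, [-0.03, -0.2, 0], [0, 0, 0]], [40, [-0.03, -0.2, 0], [0, 0, 0]], [40, [-0.03, -0.2, 0], [0, 0, 0]], [40, [-0.03, -0.2, 0], [0, 0, 0]], [40, [-0.03, -0.2, 0], [0, 0, 0]], [40, [-0.03, -0.2, 0], [0, 0, 0]], [40, [-0.03, -0.2, 0], [0, 0, 0]], [40, [-0.03, -0.2, 0], [0, 0, 0]], [40, [-0.03, -0.2, 0], [0, 0, 0]], [40, [-0.03, -0.2, 0], [0, 0, 0]], [40, [-0.03, -0.2, 0], [0, 0, 0]], [40, [-0.03, -0.2, 0], [0, 0, 0]], [40, [-0.03, -0.2, 0], [0, 0, 0]], [40, [-0.03, -0.2, 0], [0, 0, 0]], [40, [-0.03, -0.2, 0], [0, 0, 0]]]}}

```text
time_s: 9.42
ee_pos: [465.7, -49.9, 52.1]
ee_rot: [179.8, -0.1, 81.5]
force: [7.9, 0.4, -4.9]
gripper_width: 47.9
gripper_force: 20.0
```

Call:
{"op": "move_arm", "data": {"motion": [[40, [-0.03, -0.2, 0], [0, 0, 0]], [40, [-0.03, -0.2, 0], [0, 0, 0]], [40, [-0.02, -0.15, 0], [0, 0, 0]], [40, [-0.015, -0.1, 0], [0, 0, 0]], [40, [-0.012, -0.08, 0], [0, 0, 0]], [40, [-0.012, -0.08, 0], [0, 0, 0]]]}}

```text
time_s: 9.92
ee_pos: [462.8, -70.2, 52.0]
ee_rot: [179.8, -0.1, 81.5]
force: [7.3, 2.3, -3.3]
gripper_width: 48.0
gripper_force: 20.0
```

Call:
{"op": "move_arm", "data": {"motion": [[40, [-0.012, -0.08, 0], [0, 0, 0]], [40, [-0.012, -0.08, 0], [0, 0, 0]], [40, [-0.012, -0.08, 0], [0, 0, 0]], [40, [-0.012, -0.08, 0], [0, 0, 0]], [40, [-0.012, -0.08, 0], [0, 0, 0]], [40, [0, 0, 0], [0, 0, 0]]]}}

```text
time_s: 10.42
ee_pos: [461.6, -78.0, 52.1]
ee_rot: [179.8, -0.3, 81.4]
force: [10.1, 10.5, -3.8]
gripper_width: 48.1
gripper_force: 20.0
```

Call:
{"op": "move_arm", "data": {"motion": [[40, [-0.01, -0.06, 0], [0, 0, 0]], [40, [-0.01, -0.06, 0], [0, 0, 0]], [40, [-0.01, -0.06, 0], [0, 0, 0]], [40, [0, 0, 0], [0, 0, 0]], [40, [0, 0, 0], [0, 0, 0]]]}}

```text
time_s: 10.83
ee_pos: [461.5, -79.0, 52.1]
ee_rot: [179.8, -0.7, 81.2]
force: [11.8, 25.6, -3.1]
gripper_width: 47.8
gripper_force: 20.0
```

Call:
{"op": "move_arm", "data": {"motion": [[52, [0, 0, 0], [0, 0, 0]], [60, [0, 0, 0], [0, 0, 0]], [75, [0, 0, 0], [0, 0, 0]], [91, [0, 0, 0], [0, 0, 0]], [91, [0, 0, 0], [0, 0, 0]], [91, [0, 0, 0], [0, 0, 0]], [91, [0, 0, 0.2], [0, 0, 0]], [91, [0, 0, 0.5], [0, 0, 0]], [91, [0, 0, 0.8], [0, 0, 0]], [91, [0, 0, 0.8], [0, 0, 0]], [91, [0, 0, 0.8], [0, 0, 0]], [91, [0, 0, 0.8], [0, 0, 0]], [91, [0, 0, 0.8], [0, 0, 0]], [91, [0, 0.5, 0.5], [0, 0, 0]], [91, [0, 0.2, 0.2], [0, 0, 0]], [91, [0, 0, 0], [0, 0, 0]], [91, [0, 0, 0], [0, 0, 0]]]}}

```text
time_s: 12.25
ee_pos: [458.4, -67.6, 186.6]
ee_rot: [-180.0, 0.0, 81.6]
force: [0.4, 0.3, 0.3]
gripper_width: 91.2
gripper_force: 0.0
```

```bash
python3 - <<'E'
from h import *
a=grab_frame("scene")[150:350,180:430];b=grab_frame("side")[170:350,220:400]
cv2.imwrite("pics/c2.png",np.hstack([cv2.resize(a,(440,400)),cv2.resize(b,(360,400))]))
cv2.imwrite("pics/w2.png",cv2.resize(grab_frame("wrist"),(800,600)))
E
```

```text
(no output)
```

View pics/c2.png

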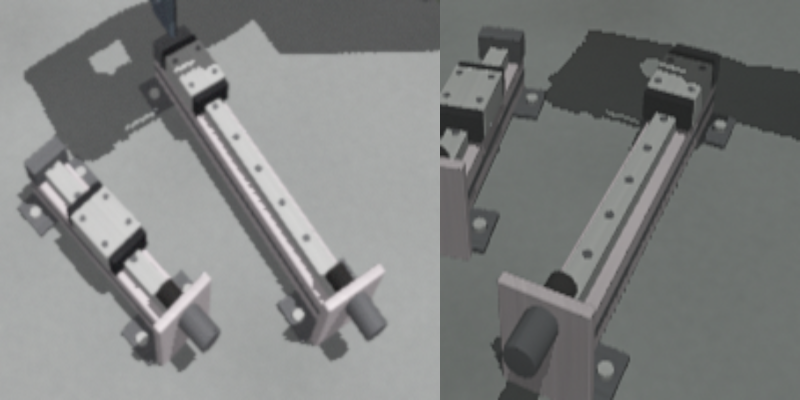

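The crop shows the carriage right against the dark stop block. The TCP covered about 221 mm between the two hard contacts, matching the 220 mm travel. The short carriage is where it was.

```bash
python3 -c "
from workcell import *
print(job_done())"
```

```text
the job is handed in; nothing more can be done
None
```

I ran the long axis's carriage to the rubber buffer and then back to the low stop block, where I left it. I did not touch the short axis's carriage, and the job was handed in at about 12.4 s.

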